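Bring the roller up to the start stop of the roll-down track and hold it there

ROBOT

A 6-joint arm with a two-finger parallel gripper is mounted at the origin on the work surface. World frame = base frame: x ahead of the robot, y to its left, z up, the work surface at z = 0. Lengths are in m, angles in rad, forces in N, time in s.
With the tool pointing down it reaches from about 0.35 to 0.975 m from the base axis. Payload 17.4 kg.
Tool frame: the origin (TCP) lies on the centre line of the jaws, within the pads' length; the fingertips stand 25 mm ahead of it and the grasp point (between the pads) lies 6 mm ahead of it; z points along the fingers, y is the line along which they close (so a half turn about z gives the same grasp; the last joint's range is limited). The gripper opens to 85 mm and grips with 20 to 120 N. Pads are 22 mm wide; open, the fingers measure 114 mm over their backs; the gripper's body (76 mm by 85 mm) begins 54 mm behind the grasp point. The pads swing forward as they close: fully open they stand 13 mm farther back than shut.
Start: joints at [1.177, 0.116, 1.442, -0, 1.584, -0.038], TCP at [0.235, 0.633, 0.256] pointing down, gripper open.
Joint ranges: [-2.83, 2.83], [-0.83, 2.19], [0.07, 2.5], [-1.14, 4.28], [0.01, 3], [-2.97, 2.97]. Speed limits (rad/s): [1.89, 1.89, 2.22, 3.14, 3.14, 3.14].

INTERFACE

Orientations are given as a unit quaternion [w, x, y, z].
In Python, from plant import read_state, camera, camera_info, job_done gives the robot as it stands.
- The arm moves only by the tool carry_out, never from a script. Its argument "motion" is a list of rows, each an object of numbers: "dx", "dy", "dz": the shift along the tool's x, y, z in m; "twist": the turn about the tool's z in rad; "jaw": the opening, from 0 (shut) to 1 (fully open). A call has 1 to 12 rows; each row shifts and turns the commanded pose from where the row before left it, along the tool's axes as they then stand; what a row does not reach is not made up. A row lasts 1/12 s, in which the tool goes at most 41.7 mm and 7.16 degrees, less where a joint would pass 70% of its speed; a pose out of reach is approached as far as the arm can. A call is refused whole if a number of a shift passes 0.0417 or a number of a turn 0.125, either way. A call with a gripper value outside its range is refused whole. The fingers move at their own pace and stop on an object; "force" is the grip in N (left out, the last holds). Time passes only in rows, so rows that do not move let the fingers close. It gives the time, the measured TCP pose, the force, the opening and the grip force at its end, in the units of the state.
- read_state(): the state, without advancing time (a new reading comes with each control period).
- camera(name): name is "side" or "top"; returns the picture (480x640x3 uint8, red, green, blue); there is no depth.
- camera_info(name): a dict with "fx", "fy", "cx", "cy" (pixels), "rvec" (rotation vector, rad) and "tvec" (3), from world to camera coordinates, as OpenCV has them. Camera axes: x right, y down, z forward; pixel columns grow to the right and rows downward; lengths in m; the calibration is good to about 2 mm. A picture is of the moment at which its call begins. camera_info takes no time and is no camera call.
- job_done(): hands the job in; it is judged then, once.
The state is a dict: "time_s": time; "joint_pos": joint angles; "dq": joint speeds; "joint_torque": joint torques, N m; "position": TCP position; "ee_rot": TCP orientation; "contact_force": force on the tool from outside, world axes, zero at the start; "wrist_torque": the same for the moment, N m; "finger_gap": finger opening in m; "grip_force": force on a finger pad.
Only numpy, scipy, OpenCV 4.12 (cv2) and the standard library are available. Lean on these libraries where they do the work, as an engineer would, in place of code of your own. Each camera call takes 0.05 s, during which the arm holds its last target. There are 200 camera calls.

TASK

Get the roll-down track ready for a timed run: with the fingers closed, push the plain solid roller slowly, at about 5 cm a second, from the level run-out up its own lane of the ramp until it is fully home against the stop plate at the top, never letting it get away from the fingers and roll back on the slope. The program finishes while the fingers are still holding the roller there, touching it from the downhill side. Never take the roller between the fingers or lift it off the track, and leave the spool in the other lane and the loose things on the table where they are.

Things in the scene. Friction and masses are not known exactly. Their poses are not given: they have to be found in the camera images.
- track: Two-lane roll-down track, fixed, 525 x 150 mm. Origin: centre of its underside on the table; x along it to the raised end, y across, z up. Level run-out x -256 to -60 mm, floor 20 mm over the table, low end closed by a bumper 12 mm over the floor. Lanes 62 mm wide, centred on y = -33 and 33 mm, between outer rails and a divider (at y = 0) 4 mm thick, 12 mm above the floors, all along.
- ramp: Inclined part of the track: rises 7 degrees (0.122 rad) from the run-out's end. Origin: lane floor height at the foot of the slope, midway between the lanes; x straight up the slope, y across (as the track's), z square to the floor (z = 0). The stop plate, 38 mm high, crosses both lanes at the top, face at x = 270 mm: a roller that is home has its axis at x = 245, z = 25 mm.
- roller: Plain solid aluminium roller: smooth cylinder 50 mm in diameter, 56 mm long, about 0.3 kg, lying across one lane (either) on the level run-out, free to roll (polished: a push of 1 to 2 N moves it up the slope). Origin: middle of its axis, 25 mm above the lane floor; y along its axis, x and z turn as it rolls. Its axis starts 105 to 170 mm to the low (-x) side of the track's origin.
- spool: Spool: two aluminium discs 50 mm in diameter, 14 mm thick, on an 18 mm axle, 56 mm long overall, about 0.17 kg, lying on the run-out of the other lane, free to roll. Origin: middle of its axis; y along its axis.
- hoop: Bystander: open aluminium tube 50 mm in diameter, 56 mm tall, standing on end beside the track's run-out. Origin: centre of its underside.
- sensor: Bystander: small white bracket (44 x 40 mm, 38 mm tall) holding a black round sensor, beside the ramp. Origin: centre of its underside.
- cup: Bystander: paper cup, rim 74 mm in diameter, 85 mm tall, beside the run-out. Origin: centre of its underside.
- receiver: Bystander: flat blue case, 60 x 85 x 26 mm, with a black stub aerial 110 mm tall, to the robot's left of the track. Origin: centre of its underside.
- logger: Bystander: red case, 66 x 92 x 34 mm, to the robot's right of the track. Origin: centre of its underside.
- driver: Bystander: screwdriver 170 mm long lying on the table beside the ramp. Origin: under its middle.

How it is judged:
By the outcome, as a careful person would: the job done as asked, in the order asked, and still so for the second after the job is handed in, while the arm keeps its last pose, push and grip.
It also fails if it takes over 40 s, if anything falls off the work surface, if the arm or the gripper's body presses on something with over 40 N, if the wrist force passes 120 N, or if a joint passes its speed limit or range.

## Working session

There is one attempt and no reset: what is moved stays moved. The work goes in short steps, Python scripts to look and compute and a tool call to move; the robot and the scene stay as the last step left them, time stands still between calls to the robot, and variables do not carry over. Pictures are saved under pics/ and viewed, at most 10 in all, crops included, and the job is handed in when it is done.

Besides the shell and the picture viewer there is one more tool, called after "Call:" as name([rows], argument=value, ...), one row to a line, values as JSON. carry_out: Moves the arm, as the interface text tells. Its arguments: {"type":"object","properties":{"motion":{"type":"array"},"force":{"type":"number"}},"required":["motion"]}

```bash
mkdir -p pics; python3 - <<'E'
from plant import *
import cv2
for n in("top","side"):
    cv2.imwrite(f"pics/{n}0.png",camera(n)[:,:,::-1]); print(n,camera_info(n))
s=read_state();print(s)
E
```

```text
top {'fx': 572.4106236038714, 'fy': 572.4106236038714, 'cx': 316.5571497743425, 'cy': 239.96817656239605, 'rvec': array([ 2.15989612, -2.15121311,  0.12965669]), 'tvec': array([-0.00366348,  0.59669071,  1.28948474])}
side {'fx': 623.7470584996989, 'fy': 623.7470584996989, 'cx': 311.9317035175799, 'cy': 243.3378907549974, 'rvec': array([ 2.25122586, -0.89439963,  0.3630704 ]), 'tvec': array([-0.40277229,  0.34557882,  1.13524005])}
{'time_s': 0.1, 'joint_pos': array([ 1.17719095e+00,  1.16442200e-01,  1.44219335e+00,  1.82656872e-05,
        1.58397602e+00, -3.77754457e-02]), 'dq': array([ 0.00010692,  0.0002724 , -0.0016979 ,  0.00065294, -0.00115122,
        0.00022319]), 'joint_torque': array([ 1.63916684e-03, -7.33671498e+01, -6.33790398e+01,  1.49954809e-05,
        5.19614216e-03, -7.09054848e-05]), 'position': array([0.23508479, 0.6325951 , 0.25563633]), 'ee_rot': array([-1.17956169e-04,  1.76977699e-01,  9.84214730e-01, -4.95701067e-04]), 'contact_force': array([0.31852362, 0.35978906, 1.08595578]), 'wrist_torque': array([0.02092816, 0.02066829, 0.01219799]), 'grip_force': 0.0, 'finger_gap': 0.08543226860287509}
```

View pics/top0.png

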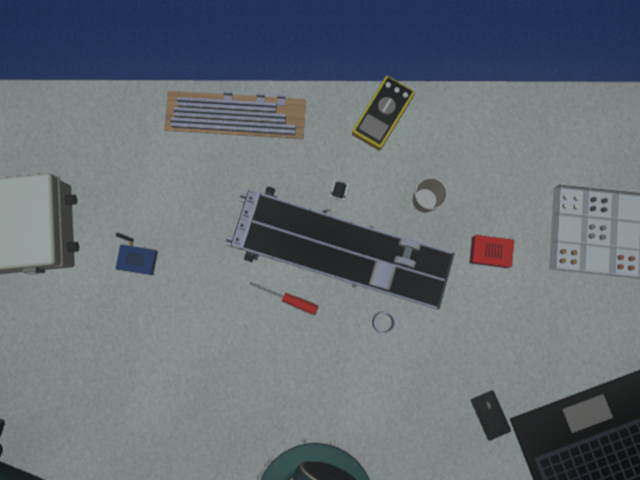

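View pics/side0.png

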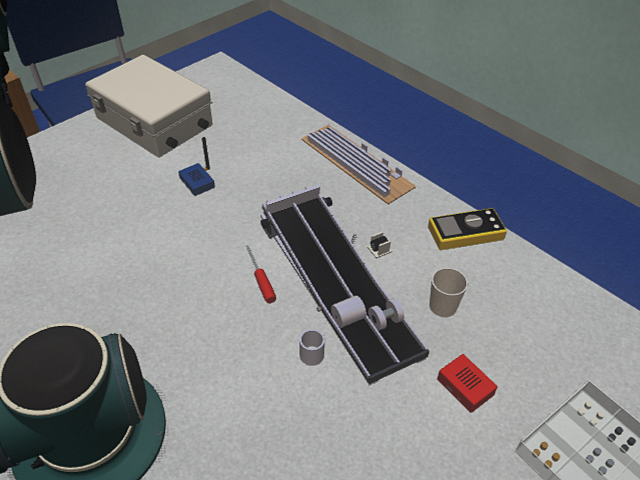

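The top view shows the low end of the track at the right, around (446,281), and the raised end at the left, around (241,220). The solid roller is in the lane nearer the robot at (382,275), and the spool is at (407,253) in the far lane. I'll measure from enlarged crops.

```bash
python3 - <<'E'
import cv2
t=cv2.imread("pics/top0.png")[180:320,225:465]
t=cv2.resize(t,None,fx=3.3,fy=3.3,interpolation=cv2.INTER_CUBIC); t=cv2.convertScaleAbs(t,alpha=1.5)
cv2.imwrite("pics/topc.png",t)
s=cv2.imread("pics/side0.png")[180:390,250:440]
s=cv2.resize(s,None,fx=2.85,fy=2.85,interpolation=cv2.INTER_CUBIC)
cv2.imwrite("pics/sidec.png",cv2.convertScaleAbs(s,alpha=1.5))
E
```

```text
(no output)
```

View pics/topc.png

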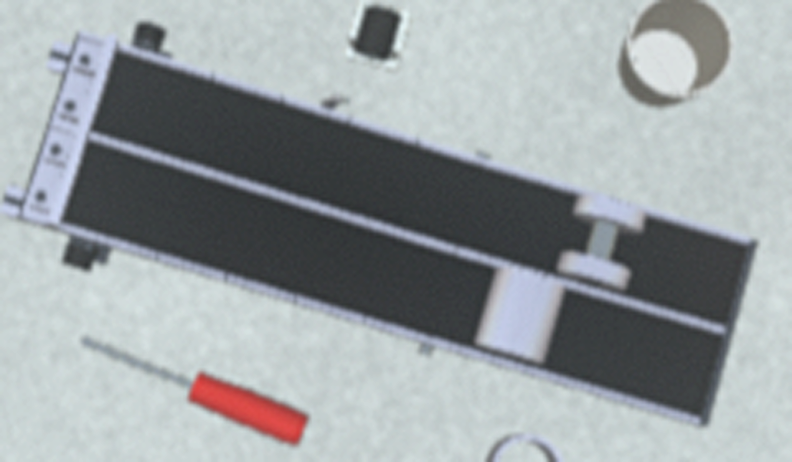

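View pics/sidec.png

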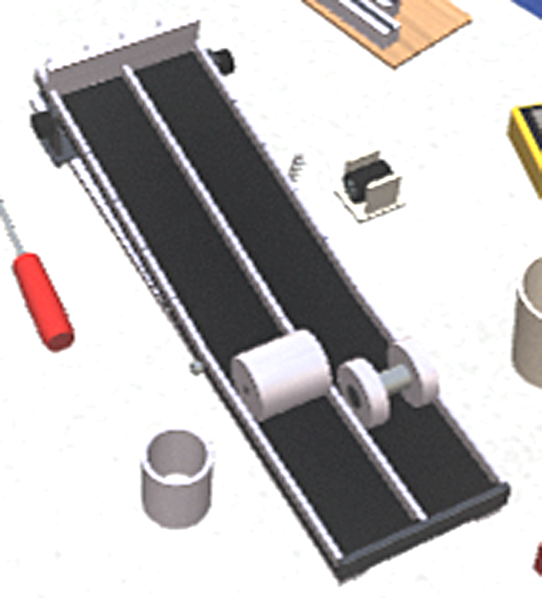

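In the top crop, the bumper's outer corners are at (756,241) and (705,424). The edge of the stop-plate face runs from (117,46) to (62,224), and the roller's centre is about (521,314). In the side crop, the bumper corners are at (508,489) and (341,567), and the divider meets the bumper at (420,518). I'll fit the track pose to these points.

```bash
cat > h.py <<'E'
import numpy as np,cv2
from plant import *
from scipy.optimize import least_squares
def proj(n,P):
    c=camera_info(n);K=np.array([[c['fx'],0,c['cx']],[0,c['fy'],c['cy']],[0,0,1]])
    return cv2.projectPoints(np.float64(P).reshape(-1,1,3),c['rvec'],c['tvec'],K,None)[0][:,0]
def ray(n,px,z):
    c=camera_info(n);R=cv2.Rodrigues(c['rvec'])[0];o=-R.T@c['tvec']
    d=R.T@np.array([(px[0]-c['cx'])/c['fx'],(px[1]-c['cy'])/c['fy'],1]);return o+d*(z-o[2])/d[2]
def W(p,P):
    P=np.atleast_2d(P);c,s=np.cos(p[2]),np.sin(p[2])
    return np.c_[p[0]+c*P[:,0]-s*P[:,1],p[1]+s*P[:,0]+c*P[:,1],P[:,2]]
up=lambda c,f,o:(np.array(c)+.5)/f-.5+o
E
python3 - <<'E'
from h import *
# y: track +x points robot-left (+Y); track +y = towards -X(robot side)
T=[((756,241),(-.2625,-.075,.032)),((705,424),(-.2625,.075,.032)),((724,329),(-.2565,0,.032)),((117,46),(.2034,-.075,.0906)),((62,224),(.2034,.075,.0906))]
S=[((508,489),(-.2625,-.075,.032)),((341,567),(-.2625,.075,.032)),((420,518),(-.2565,0,.032)),((198,22),(.2034,-.075,.0906))]
tp=np.array([up(a,3.3,(225,180)) for a,_ in T]);sp=np.array([up(a,2.85,(250,180)) for a,_ in S])
f=lambda p:np.r_[proj("top",W(p,[b for _,b in T]))-tp,proj("side",W(p,[b for _,b in S]))-sp].ravel()
r=least_squares(f,[.5,0,1.3],loss='soft_l1');p=r.x;print(p,np.round(f(p).reshape(-1,2),1))
np.save("p.npy",p)
for nm,c,z in(("roller",(521,314),.045),("spool",(603,241),.045)):
    w=ray("top",up(c,3.3,(225,180)),z);d=w-[p[0],p[1],0];c_,s_=np.cos(p[2]),np.sin(p[2])
    print(nm,w,c_*d[0]+s_*d[1],-s_*d[0]+c_*d[1])
for c in((282,376),):
    w=ray("side",up(c,2.85,(250,180)),.045);d=w-[p[0],p[1],0];print("side",w,c_*d[0]+s_*d[1],-s_*d[0]+c_*d[1])
for nm,q in(("start contact",(-.2,.033,.05)),("home",(.18,.033,.08))):print(nm,W(p,q))
E
```

```text
[ 0.57373721 -0.0481569   1.29808349] [[ 0.7 -2.8]
 [ 0.1  4.5]
 [-0.1  1. ]
 [-0.7 -2.7]
 [-3.4  7.2]
 [ 3.9 -2.2]
 [-2.8  1.6]
 [ 1.1  0.5]
 [ 0.6 -1.3]]
roller [ 0.51606403 -0.15239204  0.045     ] -0.11591698855138612 0.027466587617590067
spool [ 0.5670886  -0.20992211  0.045     ] -0.15757774600311017 -0.0371677437022845
side [ 0.5140422  -0.15170754  0.045     ] -0.11580235512086218 0.029598062298954703
start contact [[ 0.48808777 -0.23187726  0.05      ]]
home [[0.59043887 0.13407937 0.08      ]]
```

The residuals show the rails' outer faces at y = ±68 mm; the stated 150 mm width includes the fittings. I'll refit with that.

```bash
cat > fit.py <<'E'
from h import *
y=.068
T=[((756,241),(-.2625,-y,.032)),((705,424),(-.2625,y,.032)),((724,329),(-.2565,0,.032)),((117,46),(.2034,-y,.0906)),((62,224),(.2034,y,.0906))]
S=[((508,489),(-.2625,-y,.032)),((341,567),(-.2625,y,.032)),((420,518),(-.2565,0,.032)),((198,22),(.2034,-y,.0906))]
tp=np.array([up(a,3.3,(225,180)) for a,_ in T]);sp=np.array([up(a,2.85,(250,180)) for a,_ in S])
f=lambda p:np.r_[proj("top",W(p,[b for _,b in T]))-tp,proj("side",W(p,[b for _,b in S]))-sp].ravel()
r=least_squares(f,[.5,0,1.3],loss='soft_l1',f_scale=1.);p=r.x;print(p,np.round(f(p).reshape(-1,2),1).tolist())
np.save("p.npy",p)
c_,s_=np.cos(p[2]),np.sin(p[2])
for n,nm,c,z,k,o in(("top","roller",(521,314),.045,3.3,(225,180)),("top","spool",(603,241),.045,3.3,(225,180)),("side","roller",(282,376),.045,2.85,(250,180))):
    w=ray(n,up(c,k,o),z);d=w-[p[0],p[1],0]
    print(n,nm,w.round(4),c_*d[0]+s_*d[1],-s_*d[0]+c_*d[1])
s=read_state();q=s['ee_rot'];from scipy.spatial.transform import Rotation as Ro
print(Ro.from_quat(q[[1,2,3,0]]).as_matrix().round(3))
for nm,q in(("A",(-.2,.033,.05)),("foot",(-.06,.033,.05)),("home",(.16,.033,.08))):print(nm,W(p,q))
E
python3 fit.py
```

```text
[ 0.57684228 -0.04890354  1.28520884] [[0.3, 0.3], [0.4, 1.5], [-0.2, 1.0], [-0.5, -2.1], [-2.1, 1.6], [1.1, -0.5], [0.0, -0.3], [1.0, 0.5], [0.3, -0.9]]
top roller [ 0.5161 -0.1524  0.045 ] -0.11641935488976442 0.0291616098255733
top spool [ 0.5671 -0.2099  0.045 ] -0.15724453777747102 -0.03600371790938104
side roller [ 0.514  -0.1517  0.045 ] -0.11633217220632511 0.031294383681470944
[[-0.937  0.348 -0.   ]
 [ 0.348  0.937 -0.001]
 [ 0.    -0.001 -1.   ]]
A [[ 0.48883467 -0.231506    0.05      ]]
foot [[ 0.52827563 -0.09717652  0.05      ]]
home [[0.5902543  0.11391267 0.08      ]]
```

Call:
carry_out([
  {"twist":0.125,"jaw":0},
  {"twist":0.125,"jaw":0},
  {"twist":0.125,"jaw":0},
  {"twist":0.125,"jaw":0},
  {"twist":0.125,"jaw":0},
  {"twist":0.125,"jaw":0},
  {"twist":0.125,"jaw":0},
  {"twist":0.125,"jaw":0},
  {"twist":0.125,"jaw":0},
  {"twist":0.125,"jaw":0},
  {"twist":0.125,"jaw":0},
  {"twist":0.125,"jaw":0},
], force=40)

```text
validation failed for argument at $.mo...
```

Call:
carry_out([
  {"dx":-0.024,"dy":0.016,"jaw":0},
  {"dx":-0.024,"dy":0.016,"jaw":0},
  {"dx":-0.024,"dy":0.016,"jaw":0},
  {"dx":-0.024,"dy":0.016,"jaw":0},
  {"dx":-0.024,"dy":0.016,"jaw":0},
  {"dx":-0.024,"dy":0.016,"jaw":0},
  {"dx":-0.024,"dy":0.016,"jaw":0},
  {"dx":-0.024,"dy":0.016,"jaw":0},
  {"dx":-0.024,"dy":0.016,"jaw":0},
  {"dx":-0.024,"dy":0.016,"jaw":0},
  {"dx":-0.024,"dy":0.016,"jaw":0},
  {"dx":-0.024,"dy":0.016,"jaw":0},
])

```text
validation failed for argument at $.mo...
```

Call:
carry_out([
  {"dx":-0.024,"dy":0.016,"jaw":0},
  {"dx":-0.024,"dy":0.016,"jaw":0},
  {"dx":-0.024,"dy":0.016,"jaw":0},
  {"dx":-0.024,"dy":0.016,"jaw":0},
  {"dx":-0.024,"dy":0.016,"jaw":0},
  {"dx":-0.024,"dy":0.016,"jaw":0},
  {"dx":-0.024,"dy":0.016,"jaw":0},
  {"dx":-0.024,"dy":0.016,"jaw":0},
  {"dx":-0.024,"dy":0.016,"jaw":0},
  {"dx":-0.024,"dy":0.016,"jaw":0},
  {"dx":-0.024,"dy":0.016,"jaw":0},
  {"dx":-0.024,"dy":0.016,"jaw":0},
])

```text
validation failed for argument at $.mo...
```

```bash
cat > st.py <<'E'
from h import *
from scipy.spatial.transform import Rotation as Ro
def st():
    p=np.load("p.npy");s=read_state();d=s['position']-[p[0],p[1],0];c,n=np.cos(p[2]),np.sin(p[2])
    q=s['ee_rot'];M=Ro.from_quat(q[[1,2,3,0]]).as_matrix();F=s['contact_force']
    print("t",round(s['time_s'],2),"track xyz",np.round([c*d[0]+n*d[1],-n*d[0]+c*d[1],d[2]],4),"yaw err",round(np.arctan2(M[1,0],M[0,0])-p[2],4),"tilt",M[2,:2].round(4),"F along/across/z",np.round([c*F[0]+n*F[1],-n*F[0]+c*F[1],F[2]],2),"gap",s['finger_gap'])
if __name__=="__main__":st()
E
python3 st.py
```

```text
t 0.1 track xyz [0.5576 0.5199 0.2556] yaw err 1.5006 tilt [ 0.0001 -0.001 ] F along/across/z [ 0.43 -0.2   1.09] gap 0.08543226860287509
```

The calls were refused, probably because every row needs all of its keys. I'll test that with one full row.

Call:
carry_out([
  {"dx":0.0,"dy":0.0,"dz":0.0,"twist":0.125,"jaw":0.0},
], force=40)

```text
time_s: 0.18
position: [0.2351, 0.6326, 0.2558]
ee_rot: [-0.0, 0.237, 0.972, -0.0]
contact_force: [-0.3, -0.5, 0.2]
finger_gap: 0.0752
grip_force: 0.0
```

Call:
carry_out([
  {"dx":0,"dy":0,"dz":0,"twist":0.125,"jaw":0},
  {"dx":0,"dy":0,"dz":0,"twist":0.125,"jaw":0},
  {"dx":0,"dy":0,"dz":0,"twist":0.125,"jaw":0},
  {"dx":0,"dy":0,"dz":0,"twist":0.125,"jaw":0},
  {"dx":0,"dy":0,"dz":0,"twist":0.125,"jaw":0},
  {"dx":0,"dy":0,"dz":0,"twist":0.125,"jaw":0},
  {"dx":0,"dy":0,"dz":0,"twist":0.125,"jaw":0},
  {"dx":0,"dy":0,"dz":0,"twist":0.125,"jaw":0},
  {"dx":0,"dy":0,"dz":0,"twist":0.125,"jaw":0},
  {"dx":0,"dy":0,"dz":0,"twist":0.125,"jaw":0},
  {"dx":0,"dy":0,"dz":0,"twist":0.125,"jaw":0},
])

```text
time_s: 1.1
position: [0.2351, 0.6326, 0.2558]
ee_rot: [0.0, 0.802, 0.597, -0.0]
contact_force: [0.0, -0.4, 0.5]
finger_gap: -0.0003
grip_force: 0.0
```

Call:
carry_out([
  {"dx":-0.024,"dy":0.016,"dz":0,"twist":0,"jaw":0},
  {"dx":-0.024,"dy":0.016,"dz":0,"twist":0,"jaw":0},
  {"dx":-0.024,"dy":0.016,"dz":0,"twist":0,"jaw":0},
  {"dx":-0.024,"dy":0.016,"dz":0,"twist":0,"jaw":0},
  {"dx":-0.024,"dy":0.016,"dz":0,"twist":0,"jaw":0},
  {"dx":-0.024,"dy":0.016,"dz":0,"twist":0,"jaw":0},
  {"dx":-0.024,"dy":0.016,"dz":0,"twist":0,"jaw":0},
  {"dx":-0.024,"dy":0.016,"dz":0,"twist":0,"jaw":0},
  {"dx":-0.024,"dy":0.016,"dz":0,"twist":0,"jaw":0},
  {"dx":-0.024,"dy":0.016,"dz":0,"twist":0,"jaw":0},
  {"dx":-0.024,"dy":0.016,"dz":0,"twist":0,"jaw":0},
  {"dx":-0.024,"dy":0.016,"dz":0,"twist":0,"jaw":0},
])

```text
time_s: 2.1
position: [0.3384, 0.301, 0.2561]
ee_rot: [-0.0, 0.8, 0.6, -0.0]
contact_force: [0.8, 0.1, 0.4]
finger_gap: -0.0
grip_force: 0.0
```

```bash
python3 st.py
```

```text
t 2.1 track xyz [0.2686 0.3273 0.2561] yaw err 0.0009 tilt [-0.0001 -0.0001] F along/across/z [ 0.34 -0.71  0.36] gap -2.002602127976508e-05
```

Call:
carry_out([
  {"dx":-0.03,"dy":0.02,"dz":0,"twist":0,"jaw":0},
  {"dx":-0.03,"dy":0.02,"dz":0,"twist":0,"jaw":0},
  {"dx":-0.03,"dy":0.02,"dz":0,"twist":0,"jaw":0},
  {"dx":-0.03,"dy":0.02,"dz":0,"twist":0,"jaw":0},
  {"dx":-0.03,"dy":0.02,"dz":0,"twist":0,"jaw":0},
  {"dx":-0.03,"dy":0.02,"dz":0,"twist":0,"jaw":0},
  {"dx":-0.03,"dy":0.02,"dz":0,"twist":0,"jaw":0},
  {"dx":-0.03,"dy":0.02,"dz":0,"twist":0,"jaw":0},
  {"dx":-0.03,"dy":0.02,"dz":0,"twist":0,"jaw":0},
  {"dx":-0.03,"dy":0.02,"dz":0,"twist":0,"jaw":0},
  {"dx":-0.03,"dy":0.02,"dz":0,"twist":0,"jaw":0},
  {"dx":-0.03,"dy":0.02,"dz":0,"twist":0,"jaw":0},
])

```text
time_s: 3.1
position: [0.4675, -0.1126, 0.2562]
ee_rot: [0.0, 0.8, 0.599, 0.0]
contact_force: [0.6, 0.0, 0.9]
finger_gap: -0.0003
grip_force: 0.0
```

Call:
carry_out([
  {"dx":-0.028,"dy":0.018,"dz":0,"twist":0,"jaw":0},
  {"dx":-0.028,"dy":0.018,"dz":0,"twist":0,"jaw":0},
  {"dx":-0.0245,"dy":0.018,"dz":0.02,"twist":0,"jaw":0},
  {"dx":0,"dy":0,"dz":0.03,"twist":0,"jaw":0},
  {"dx":0,"dy":0,"dz":0.03,"twist":0,"jaw":0},
  {"dx":0,"dy":0,"dz":0.02,"twist":0,"jaw":0},
  {"dx":0,"dy":0,"dz":0,"twist":0,"jaw":0},
])

```text
time_s: 3.68
position: [0.495, -0.2024, 0.1514]
ee_rot: [-0.003, 0.8, 0.599, -0.002]
contact_force: [-1.2, 0.1, 0.1]
finger_gap: 0.0
grip_force: 0.0
```

```bash
python3 - <<'E'
from st import *
st()
for n,(y,x) in(("top",(200,350)),("side",(220,260))):
    im=camera(n)[y:y+200,x:x+(150 if n=="top" else 200),::-1]
    im=cv2.resize(im,(400*im.shape[1]//200*1,400),interpolation=cv2.INTER_CUBIC)
    cv2.imwrite(f"pics/{n}1.png",im)
a=cv2.imread("pics/top1.png");b=cv2.imread("pics/side1.png");cv2.imwrite("pics/both1.png",np.hstack([a,b]))
E
```

```text
t 3.68 track xyz [-0.1704  0.0353  0.1514] yaw err 0.0002 tilt [ 0.001  -0.0067] F along/across/z [-0.24  1.14  0.05] gap 2.3217782223181642e-05
```

View pics/both1.png

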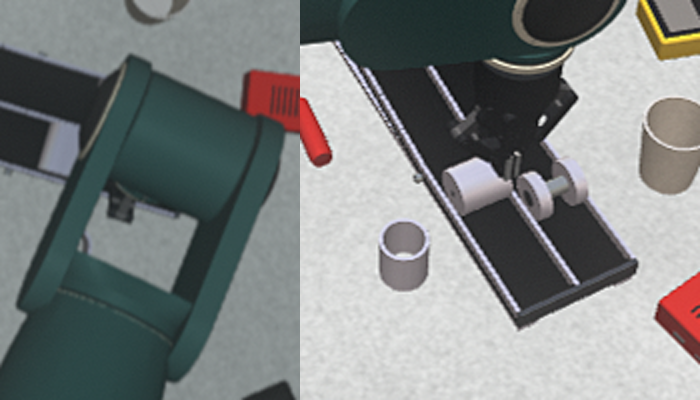

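The fingers are shut behind the roller and over its lane. The spool sits beside them and the knuckles are well above it. I'll descend slowly and watch the force.

Call:
carry_out([
  {"dx":0,"dy":0,"dz":0.02,"twist":0,"jaw":0},
  {"dx":0,"dy":0,"dz":0.02,"twist":0,"jaw":0},
  {"dx":0,"dy":-0.001,"dz":0.02,"twist":0,"jaw":0},
  {"dx":0,"dy":-0.001,"dz":0.012,"twist":0,"jaw":0},
  {"dx":0,"dy":0,"dz":0.01,"twist":0,"jaw":0},
  {"dx":0,"dy":0,"dz":0.006,"twist":0,"jaw":0},
  {"dx":0,"dy":0,"dz":0.002,"twist":0,"jaw":0},
  {"dx":0,"dy":0,"dz":0,"twist":0,"jaw":0},
  {"dx":0,"dy":0,"dz":0,"twist":0,"jaw":0},
])

```text
time_s: 4.53
position: [0.4952, -0.2027, 0.0673]
ee_rot: [0.0, 0.8, 0.6, 0.0]
contact_force: [0.3, 0.0, 0.4]
finger_gap: -0.0003
grip_force: 0.0
```

```bash
python3 - <<'E'
from st import *
st()
im=camera("side")[240:390,270:470,::-1]
cv2.imwrite("pics/side2.png",cv2.resize(im,None,fx=3.5,fy=3.5,interpolation=cv2.INTER_CUBIC))
E
```

```text
t 4.53 track xyz [-0.1705  0.035   0.0673] yaw err 0.0006 tilt [-0.0002  0.0011] F along/across/z [ 0.13 -0.29  0.37] gap -0.0002534347480501161
```

View pics/side2.png

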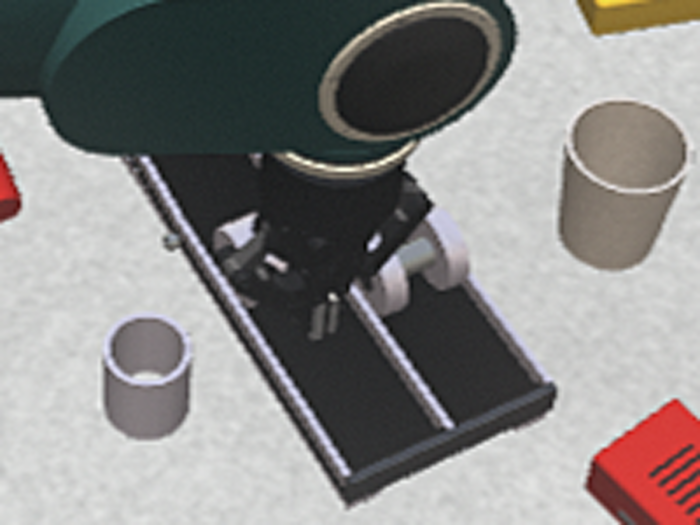

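Call:
carry_out([
  {"dx":0.002,"dy":0,"dz":0.0005,"twist":0,"jaw":0},
  {"dx":0.002,"dy":0,"dz":0.0005,"twist":0,"jaw":0},
  {"dx":0.002,"dy":0,"dz":0,"twist":0,"jaw":0},
  {"dx":0.002,"dy":0,"dz":0,"twist":0,"jaw":0},
  {"dx":0.0015,"dy":0,"dz":0,"twist":0,"jaw":0},
  {"dx":0.0015,"dy":0,"dz":0,"twist":0,"jaw":0},
  {"dx":0.0015,"dy":0,"dz":0,"twist":0,"jaw":0},
  {"dx":0.001,"dy":0,"dz":0,"twist":0,"jaw":0},
  {"dx":0.001,"dy":0,"dz":0,"twist":0,"jaw":0},
  {"dx":0.001,"dy":0,"dz":0,"twist":0,"jaw":0},
  {"dx":0.001,"dy":0,"dz":0,"twist":0,"jaw":0},
])

```text
time_s: 5.5
position: [0.4994, -0.1866, 0.0653]
ee_rot: [0.0, 0.8, 0.599, -0.0]
contact_force: [0.8, 0.8, 0.1]
finger_gap: 0.0001
grip_force: 0.0
```

```bash
python3 st.py
```

```text
t 5.5 track xyz [-0.1539  0.0355  0.0653] yaw err 0.0005 tilt [-0. -0.] F along/across/z [ 0.96 -0.59  0.1 ] gap 0.00010552826248346385
```

Call:
carry_out([
  {"dx":0.001,"dy":0,"dz":0,"twist":0,"jaw":0},
  {"dx":0.001,"dy":0,"dz":0,"twist":0,"jaw":0},
  {"dx":0.0015,"dy":0,"dz":0,"twist":0,"jaw":0},
  {"dx":0.002,"dy":0,"dz":0,"twist":0,"jaw":0},
  {"dx":0.0025,"dy":0,"dz":0,"twist":0,"jaw":0},
  {"dx":0.003,"dy":0,"dz":0,"twist":0,"jaw":0},
  {"dx":0.0035,"dy":0,"dz":0,"twist":0,"jaw":0},
  {"dx":0.004,"dy":0,"dz":0,"twist":0,"jaw":0},
  {"dx":0.0042,"dy":0,"dz":0,"twist":0,"jaw":0},
  {"dx":0.0042,"dy":0,"dz":0,"twist":0,"jaw":0},
  {"dx":0.0042,"dy":0,"dz":0.0004,"twist":0,"jaw":0},
  {"dx":0.0042,"dy":0,"dz":0.0004,"twist":0,"jaw":0},
])

```text
time_s: 6.5
position: [0.5095, -0.1523, 0.0645]
ee_rot: [0.0, 0.8, 0.6, 0.0]
contact_force: [-0.1, -0.7, 0.6]
finger_gap: 0.0001
grip_force: 0.1
```

```bash
python3 st.py
```

```text
t 6.5 track xyz [-0.1182  0.0355  0.0645] yaw err 0.0007 tilt [-0.  0.] F along/across/z [-0.69 -0.14  0.56] gap 0.00012047136215786342
```

Call:
carry_out([
  {"dx":0.0042,"dy":0,"dz":0.0004,"twist":0,"jaw":0},
  {"dx":0.0042,"dy":0,"dz":0.0005,"twist":0,"jaw":0},
  {"dx":0.0042,"dy":0,"dz":0.0005,"twist":0,"jaw":0},
  {"dx":0.0042,"dy":0,"dz":0.0005,"twist":0,"jaw":0},
  {"dx":0.0042,"dy":0,"dz":0,"twist":0,"jaw":0},
  {"dx":0.0042,"dy":0,"dz":-0.0005,"twist":0,"jaw":0},
  {"dx":0.0042,"dy":0,"dz":-0.0005,"twist":0,"jaw":0},
  {"dx":0.0042,"dy":0,"dz":-0.0005,"twist":0,"jaw":0},
  {"dx":0.0042,"dy":0,"dz":-0.0005,"twist":0,"jaw":0},
  {"dx":0.0042,"dy":0,"dz":-0.0005,"twist":0,"jaw":0},
  {"dx":0.0042,"dy":0,"dz":-0.0005,"twist":0,"jaw":0},
  {"dx":0.0042,"dy":0,"dz":-0.0005,"twist":0,"jaw":0},
])

```text
time_s: 7.5
position: [0.5236, -0.104, 0.0662]
ee_rot: [0.0, 0.8, 0.6, -0.0]
contact_force: [-1.2, -0.7, 0.9]
finger_gap: -0.0001
grip_force: 0.7
```

```bash
python3 - <<'E'
from st import *
st()
im=camera("side")[200:350,250:450,::-1]
cv2.imwrite("pics/side3.png",cv2.resize(im,None,fx=3.5,fy=3.5,interpolation=cv2.INTER_CUBIC))
E
```

```text
t 7.5 track xyz [-0.0678  0.0355  0.0662] yaw err 0.0006 tilt [-0.  0.] F along/across/z [-1.02  0.99  0.85] gap -6.666747961103119e-05
```

View pics/side3.png

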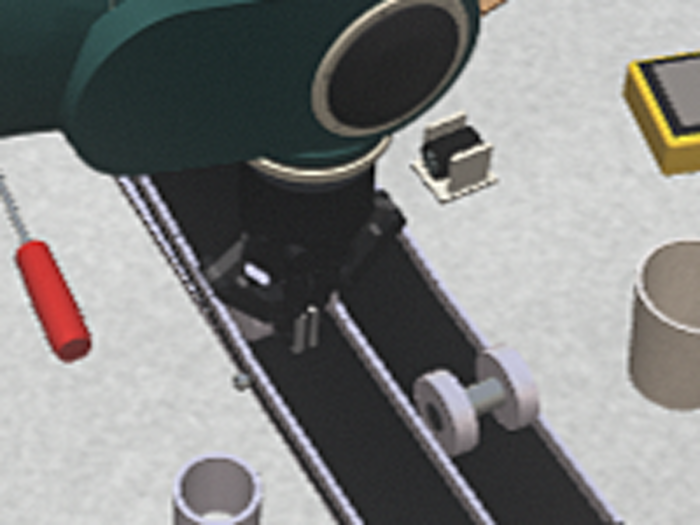

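The roller is on the slope and touching the fingers, with about -1 N along the lane. The spool is alone in the other lane. I'll keep pushing without a pause.

Call:
carry_out([
  {"dx":0.0042,"dy":0,"dz":-0.0005,"twist":0,"jaw":0},
  {"dx":0.0042,"dy":0,"dz":-0.0005,"twist":0,"jaw":0},
  {"dx":0.0042,"dy":0,"dz":-0.0005,"twist":0,"jaw":0},
  {"dx":0.0042,"dy":0,"dz":-0.0005,"twist":0,"jaw":0},
  {"dx":0.0042,"dy":0,"dz":-0.0005,"twist":0,"jaw":0},
  {"dx":0.0042,"dy":0,"dz":-0.0005,"twist":0,"jaw":0},
  {"dx":0.0042,"dy":0,"dz":-0.0005,"twist":0,"jaw":0},
  {"dx":0.0042,"dy":0,"dz":-0.0005,"twist":0,"jaw":0},
  {"dx":0.0042,"dy":0,"dz":-0.0005,"twist":0,"jaw":0},
  {"dx":0.0042,"dy":0,"dz":-0.0005,"twist":0,"jaw":0},
  {"dx":0.0042,"dy":0,"dz":-0.0005,"twist":0,"jaw":0},
  {"dx":0.0042,"dy":0,"dz":-0.0005,"twist":0,"jaw":0},
])

```text
time_s: 8.55
position: [0.5378, -0.0556, 0.0722]
ee_rot: [-0.0, 0.8, 0.6, 0.0]
contact_force: [-0.5, -1.2, 0.8]
finger_gap: 0.0001
grip_force: 0.7
```

```bash
python3 st.py
```

```text
t 8.55 track xyz [-0.0174  0.0356  0.0722] yaw err 0.0006 tilt [ 0. -0.] F along/across/z [-1.28  0.15  0.85] gap 6.47142852882289e-05
```

Call:
carry_out([
  {"dx":0.0042,"dy":0,"dz":-0.0005,"twist":0,"jaw":0},
  {"dx":0.0042,"dy":0,"dz":-0.0005,"twist":0,"jaw":0},
  {"dx":0.0042,"dy":0,"dz":-0.0005,"twist":0,"jaw":0},
  {"dx":0.0042,"dy":0,"dz":-0.0005,"twist":0,"jaw":0},
  {"dx":0.0042,"dy":0,"dz":-0.0005,"twist":0,"jaw":0},
  {"dx":0.0042,"dy":0,"dz":-0.0005,"twist":0,"jaw":0},
  {"dx":0.0042,"dy":0,"dz":-0.0005,"twist":0,"jaw":0},
  {"dx":0.0042,"dy":0,"dz":-0.0005,"twist":0,"jaw":0},
  {"dx":0.0042,"dy":0,"dz":-0.0005,"twist":0,"jaw":0},
  {"dx":0.0042,"dy":0,"dz":-0.0005,"twist":0,"jaw":0},
  {"dx":0.0042,"dy":0,"dz":-0.0005,"twist":0,"jaw":0},
  {"dx":0.0042,"dy":0,"dz":-0.0005,"twist":0,"jaw":0},
])

```text
time_s: 9.55
position: [0.552, -0.0072, 0.0781]
ee_rot: [-0.0, 0.8, 0.6, -0.0]
contact_force: [0.6, -0.9, 0.3]
finger_gap: -0.0002
grip_force: 0.7
```

Call:
carry_out([
  {"dx":0.0042,"dy":0,"dz":-0.0005,"twist":0,"jaw":0},
  {"dx":0.0042,"dy":0,"dz":-0.0005,"twist":0,"jaw":0},
  {"dx":0.0042,"dy":0,"dz":-0.0005,"twist":0,"jaw":0},
  {"dx":0.0042,"dy":0,"dz":-0.0005,"twist":0,"jaw":0},
  {"dx":0.0042,"dy":0,"dz":-0.0005,"twist":0,"jaw":0},
  {"dx":0.0042,"dy":0,"dz":-0.0005,"twist":0,"jaw":0},
  {"dx":0.0042,"dy":0,"dz":-0.0005,"twist":0,"jaw":0},
  {"dx":0.0042,"dy":0,"dz":-0.0005,"twist":0,"jaw":0},
  {"dx":0.0042,"dy":0,"dz":-0.0005,"twist":0,"jaw":0},
  {"dx":0.0042,"dy":0,"dz":-0.0005,"twist":0,"jaw":0},
  {"dx":0.0042,"dy":0,"dz":-0.0005,"twist":0,"jaw":0},
  {"dx":0.0042,"dy":0,"dz":-0.0005,"twist":0,"jaw":0},
])

```text
time_s: 10.55
position: [0.5661, 0.0411, 0.0842]
ee_rot: [-0.0, 0.8, 0.6, -0.0]
contact_force: [-0.1, -1.4, 2.0]
finger_gap: -0.0001
grip_force: 0.7
```

```bash
python3 st.py
```

```text
t 10.55 track xyz [0.0834 0.0356 0.0842] yaw err 0.0006 tilt [-0. -0.] F along/across/z [-1.36 -0.29  1.97] gap -0.0001111054741876277
```

Call:
carry_out([
  {"dx":0.0042,"dy":0,"dz":-0.0005,"twist":0,"jaw":0},
  {"dx":0.0042,"dy":0,"dz":-0.0005,"twist":0,"jaw":0},
  {"dx":0.0042,"dy":0,"dz":-0.0005,"twist":0,"jaw":0},
  {"dx":0.0042,"dy":0,"dz":-0.0005,"twist":0,"jaw":0},
  {"dx":0.0042,"dy":0,"dz":-0.0005,"twist":0,"jaw":0},
  {"dx":0.0042,"dy":0,"dz":-0.0005,"twist":0,"jaw":0},
  {"dx":0.0042,"dy":0,"dz":-0.0005,"twist":0,"jaw":0},
  {"dx":0.0042,"dy":0,"dz":-0.0005,"twist":0,"jaw":0},
  {"dx":0.0042,"dy":0,"dz":-0.0005,"twist":0,"jaw":0},
  {"dx":0.0042,"dy":0,"dz":-0.0005,"twist":0,"jaw":0},
  {"dx":0.004,"dy":0,"dz":-0.0005,"twist":0,"jaw":0},
  {"dx":0.0035,"dy":0,"dz":-0.0004,"twist":0,"jaw":0},
])

```text
time_s: 11.55
position: [0.5801, 0.0886, 0.0901]
ee_rot: [-0.0, 0.8, 0.6, -0.0]
contact_force: [-0.6, -2.2, 1.2]
finger_gap: -0.0001
grip_force: 0.8
```

Call:
carry_out([
  {"dx":0.003,"dy":0,"dz":-0.0004,"twist":0,"jaw":0},
  {"dx":0.002,"dy":0,"dz":-0.0003,"twist":0,"jaw":0},
  {"dx":0.0015,"dy":0,"dz":-0.0002,"twist":0,"jaw":0},
])

```text
time_s: 11.8
position: [0.5818, 0.0947, 0.0909]
ee_rot: [0.0, 0.8, 0.6, -0.0]
contact_force: [-0.1, -2.5, 1.1]
finger_gap: -0.0002
grip_force: 0.7
```

```bash
python3 st.py
```

```text
t 11.8 track xyz [0.1392 0.0357 0.0909] yaw err 0.0007 tilt [-0. -0.] F along/across/z [-2.41 -0.56  1.13] gap -0.00018669912775346666
```

Now I'll creep forward, about 1 mm per row, until the force rises.

Call:
carry_out([
  {"dx":0.0012,"dy":0,"dz":-0.0001,"twist":0,"jaw":0},
  {"dx":0.001,"dy":0,"dz":-0.0001,"twist":0,"jaw":0},
  {"dx":0.001,"dy":0,"dz":-0.0001,"twist":0,"jaw":0},
])

```text
time_s: 12.05
position: [0.5827, 0.0975, 0.0912]
ee_rot: [-0.0, 0.8, 0.599, -0.0]
contact_force: [-0.1, -1.6, 1.6]
finger_gap: -0.0003
grip_force: 0.7
```

```bash
python3 st.py
```

```text
t 12.05 track xyz [0.1421 0.0357 0.0912] yaw err 0.0005 tilt [-0. -0.] F along/across/z [-1.55 -0.36  1.59] gap -0.000263974352640717
```

Call:
carry_out([
  {"dx":0.001,"dy":0,"dz":-0.0001,"twist":0,"jaw":0},
  {"dx":0.001,"dy":0,"dz":-0.0001,"twist":0,"jaw":0},
])

```text
time_s: 12.22
position: [0.583, 0.0985, 0.0913]
ee_rot: [0.001, 0.8, 0.599, -0.001]
contact_force: [-3.9, -16.3, 2.1]
finger_gap: 0.0005
grip_force: 8.4
```

Call:
carry_out([
  {"dx":0.0008,"dy":0,"dz":-0.0001,"twist":0,"jaw":0},
])

```text
time_s: 12.3
position: [0.583, 0.0986, 0.0913]
ee_rot: [0.001, 0.8, 0.599, -0.002]
contact_force: [-6.4, -21.6, 3.0]
finger_gap: -0.0001
grip_force: 11.1
```

```bash
python3 st.py
```

```text
t 12.3 track xyz [0.1433 0.0356 0.0913] yaw err 0.0002 tilt [-0.0038 -0.0005] F along/across/z [-22.5    0.08   3.02] gap -0.00012970325868958074
```

The roller is home: the force rose sharply where I expected the stop. I'll ease the push a little and check.

Call:
carry_out([
  {"dx":-0.0006,"dy":0,"dz":0,"twist":0,"jaw":0},
  {"dx":-0.0004,"dy":0,"dz":0,"twist":0,"jaw":0},
  {"dx":0,"dy":0,"dz":0,"twist":0,"jaw":0},
  {"dx":0,"dy":0,"dz":0,"twist":0,"jaw":0},
])

```text
time_s: 12.63
position: [0.583, 0.0984, 0.0913]
ee_rot: [0.0, 0.8, 0.599, -0.001]
contact_force: [-1.7, -9.2, 1.0]
finger_gap: -0.0
grip_force: 4.3
```

```bash
python3 - <<'E'
from st import *
im=camera("side")[170:350,230:450,::-1];st()
cv2.imwrite("pics/side4.png",cv2.resize(im,None,fx=3.3,fy=3.3,interpolation=cv2.INTER_CUBIC))
E
```

```text
t 12.68 track xyz [0.1431 0.0356 0.0913] yaw err 0.0002 tilt [-0.0017 -0.0002] F along/across/z [-8.43 -1.46  0.69] gap 8.682564949679353e-05
```

View pics/side4.png

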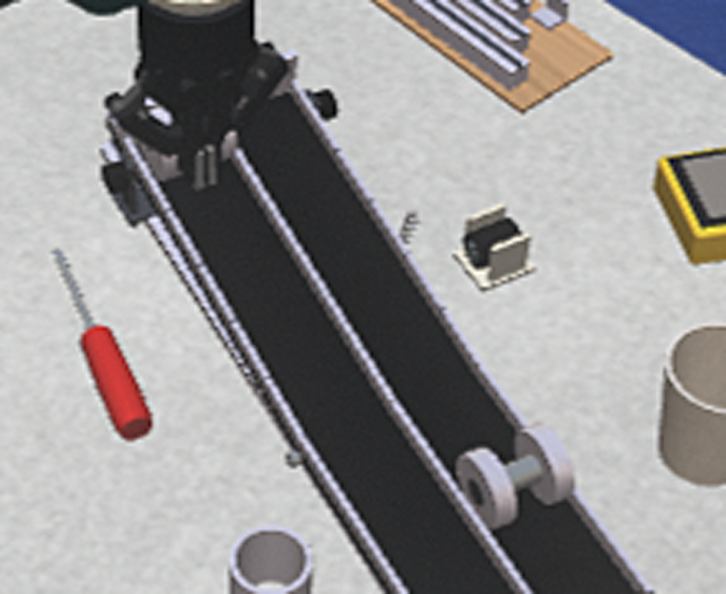

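The roller is held at the plate with about 8 N, with the fingers on its downhill side at (205,165). The spool is at its original full-image pixel, about (386,315).

```bash
python3 -c "from plant import *;print(job_done())"
```

```text
the job is handed in; nothing more can be done
None
```

The plain roller is home against the stop plate, held there from the downhill side by the closed fingers at about 8 N; the spool did not move, nothing else was touched as far as the pictures and forces show, and the job was handed in at about 12.7 s.

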